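# Riddle the wheel from the bushes

## Task

In the blue tray of the riddle a steel wheel lies among small brass bushes. Lift the tray by its handle and tip it well past upright so that everything comes out onto the grate and the bushes drop through into the box, then let the tray back down to level, pick the wheel off the bars and lay it flat near the middle of the walnut cage floor. Leave the spare wheel and the nightingale where they are.

Things in the scene. Friction and masses are not known exactly. Their poses are not given: they have to be found in the camera images.
- tray (a joint): blue tipping tray, rad: 0 level (start), grows as its handle end is lifted, stop at 2.4. Hinged along its open edge beside the grate; inside 72 x 110 mm, walls 20 mm high. Let go below 1.3 it falls back to 0, beyond 1.7 to its stop; lifting takes 2 N. Parts slide from 0.4 to 0.7 rad; the wheel may stay standing against the tray until it is tipped well past upright, to 2.3
- tray_hinge (a point): middle of the hinge line, 62 mm above the table, level with the tray's floor; fixed. x runs along the hinge, y points level from the hinge to where the handle lies at the start, z up. The grate lies on its -y side
- tray_handle (a point): centre of the handle, a brass round bar 10 mm thick, 96 mm long, parallel to the hinge; at the start 182 mm along y and 12 mm up from tray_hinge. It swings about the hinge with the tray and may turn between the fingers. Held by two rods 76 mm apart; the tray's end wall is 68 mm away on the hinge side
- grate_mid (a point): middle of the grate at the tops of its bars, 52 mm above the table; axes as tray_hinge. Six round steel bars 5 mm thick run along y with 17 mm gaps, in a wooden box 149 mm (x) by 150 mm (y) inside, its rim 15 mm above the bars, its floor 48 mm below them. Towards the tray there is no rim but the tray's lip, 10 mm above the bars
- wheel_mid (a point): steel escapement wheel, a toothed disc 52 mm across over a rim 8 mm thick at mid-height, 16 mm thick within 42 mm, 0.1 to 0.16 kg; centre of the wheel that starts flat in the tray; z is its axis (either face may end up). On the grate it mostly lies flat near the tray's lip: grip it across its diameter, fingers closing along the grate's x axis, where there is room
- wheel: the same wheel (origin in the middle of one face)
- floor_mid (a point): centre of the top face of the walnut cage floor, a dark round board 130 mm across and 16 mm thick, fixed on the table, ringed with small brass dots. (The round light-brown cork pad of like size is not it.)
- spare_mid (a point): centre of the spare wheel, the same make of wheel, lying on the slate at the back: leave it alone
- nightingale: gilded tin nightingale on a round wooden foot 48 mm across, 65 mm tall, at the back; origin under its foot: leave it alone
- bush1_mid (a point): centre of a small brass bush, 12 mm across and 8 mm high, that starts in the tray near its open edge and can fall between the bars
- bush2_mid (a point): centre of a small brass bush, 12 mm across and 8 mm high, that starts in the tray near its open edge and can fall between the bars
- bush3_mid (a point): centre of a small brass bush, 12 mm across and 8 mm high, that starts in the tray near its open edge and can fall between the bars
Things that resemble listed ones, but are neither listed nor needed, are in the scene too. Leave any pink look-alike of the wheel alone.

How it is judged:
On the way, in this order (a step that is already met when the one before it is completed fails the run):
1. the tray is being tipped (value of joint tray above 0.3 rad).
2. the wheel lies flat on the grate's bars, not touched by the fingers (x of wheel_mid in the frame of grate_mid between -0.06 and 0.06 m and y of wheel_mid in the frame of grate_mid between -0.06 and 0.08 m and z of wheel_mid in the frame of grate_mid between 0 and 0.02 m and (angle between wheel_mid's own z axis and vertical below 0.18 rad or angle between wheel_mid's own z axis and vertical above 2.96 rad) and contact force between the fingers and wheel below 0.1 N), for 0.1 s.
At the end, for the whole second after the job is handed in: All three bushes lie in the box below the grate, the tray is back down (within 0.1 rad of level), and the wheel that was in the tray rests flat (within 10 degrees, either face up) on the walnut cage floor, its centre within 30 mm of the floor's centre (x of bush1_mid in the frame of grate_mid between -0.08 and 0.08 m and y of bush1_mid in the frame of grate_mid between -0.08 and 0.08 m and z of bush1_mid in the frame of grate_mid between -0.06 and -0.02 m and x of bush2_mid in the frame of grate_mid between -0.08 and 0.08 m and y of bush2_mid in the frame of grate_mid between -0.08 and 0.08 m and z of bush2_mid in the frame of grate_mid between -0.06 and -0.02 m and x of bush3_mid in the frame of grate_mid between -0.08 and 0.08 m and y of bush3_mid in the frame of grate_mid between -0.08 and 0.08 m and z of bush3_mid in the frame of grate_mid between -0.06 and -0.02 m and value of joint tray below 0.1 rad and horizontal distance between wheel_mid and floor_mid below 0.03 m and (angle between wheel_mid's own z axis and vertical below 0.18 rad or angle between wheel_mid's own z axis and vertical above 2.96 rad) and z of wheel_mid in the frame of floor_mid between 0.002 and 0.014 m and linear speed of wheel below 0.02 m/s); the robot touches nothing.
It fails at once if the spare wheel is moved by more than 30 mm (distance of spare_mid from where it was at the start of the episode above 0.03 m).
It fails at once if the nightingale is moved by more than 30 mm (distance of nightingale from where it was at the start of the episode above 0.03 m).
It also fails if it takes over 64 s, if anything falls off the work surface, if the arm or the gripper's body presses on something with over 40 N, if the wrist force passes 120 N, or if a joint passes its speed limit or range.

## Robot

A 6-joint arm with a two-finger parallel gripper is mounted at the origin on the work surface. World frame = base frame: x ahead of the robot, y to its left, z up, the work surface at z = 0. Lengths are in m, angles in rad, forces in N, time in s.
With the tool pointing down it reaches from about 0.375 to 0.975 m from the base axis. Payload 3.8 kg.
Tool frame: the origin (TCP) lies midway between the tips of the shut fingers; the grasp point (between the pads) lies 19 mm behind it; z points along the fingers, y is the line along which they close (so a half turn about z gives the same grasp; the last joint's range is limited). The gripper opens to 85 mm and grips with 20 to 120 N. Pads are 22 mm wide; open, the fingers measure 114 mm over their backs; the gripper's body (76 mm by 85 mm) begins 54 mm behind the grasp point. The pads swing forward as they close: fully open they stand 13 mm farther back than shut.
Start: joints at [-1.214, 0.264, 1.604, -0, 1.274, -0.037], TCP at [0.259, -0.623, 0.231] pointing down, gripper open.
Joint ranges: [-2.63, 2.63], [-0.94, 2.18], [0.31, 2.57], [-1.31, 4.45], [0, 2.66], [-2.55, 2.55]. Speed limits (rad/s): [2.57, 2.57, 3.14, 3.14, 3.14, 3.14].

## Interface

Orientations are given as a rotation vector (axis times angle).
In Python, from workcell import read_state, vision, ticket gives the robot as it stands. The module is installed in compiled form; this text tells all that it offers.
- The arm moves only by the tool jog_arm, never from a script. Its arguments are lists of equal length, an entry for each row: "turn": the turn, a rotation vector about the tool's x, y, z in rad, a list of three; "delta_pos": the shift along the tool's x, y, z in m, a list of three; "gripper": the finger opening in m, from 0 to 0.0854. In form: {"turn": [[rx, ry, rz], ...], "delta_pos": [[dx, dy, dz], ...], "gripper": [gripper, ...]}. A call has 1 to 20 rows; each row shifts and turns the commanded pose from where the row before left it, along the tool's axes as they then stand; what a row does not reach is not made up. A row lasts 1/12 s, in which the tool goes at most 41.7 mm and 7.16 degrees, less where a joint would pass 70% of its speed; a pose out of reach is approached as far as the arm can. A call with a gripper value outside its range is refused whole. The fingers move at their own pace and stop on an object; "grip_force" is the grip in N (left out, the last holds). Time passes only in rows, so rows that do not move let the fingers close. It gives the time, the measured TCP pose, the force, the opening and the grip force at its end, in the units of the state.
- read_state(): the state, without advancing time (a new reading comes with each control period).
- vision.read_camera(name): name is "scene" or "side" or "wrist"; returns the picture (420x560x3 uint8, red, green, blue); there is no depth.
- vision.calibration(name): a dict with "vfov" (degrees; the focal length in pixels is half the picture's height over the tangent of half this angle, whatever the lens; pixels are square), "cx", "cy" (the principal point, pixels), "R" (3x3) and "t" (3): a world point X has camera coordinates R X + t; the wrist camera has in their place "mount" (4x4, takes a point from camera to tool coordinates, whose origin is the TCP and whose axes are the flange's). Camera axes: x right, y down, z forward; pixel columns grow to the right and rows downward; lengths in m; the calibration is good to about 2 mm. A picture is of the moment at which its call begins: read the wrist's pose just before it. calibration takes no time and is no camera call.
- ticket.finish_job(): hands the job in; it is judged then, once.
The state is a dict: "time": time; "q": joint angles; "joint_vel": joint speeds; "joint_torque": joint torques, N m; "tool_pos": TCP position; "tcp_rot": TCP orientation; "wrist_force": force on the tool from outside, world axes, zero at the start; "torque": the same for the moment, N m; "width": opening from 0.0 (shut) to 1.0 (fully open); "grip_force": force on a finger pad.
Only numpy, scipy, OpenCV 4.12 (cv2) and the standard library are available. Lean on these libraries where they do the work, as an engineer would, in place of code of your own. Each camera call takes 0.05 s, during which the arm holds its last target. There are 200 camera calls.

## Working session

There is one attempt and no reset: what is moved stays moved. The work goes in short steps, Python scripts to look and compute and a tool call to move; the robot and the scene stay as the last step left them, time stands still between calls to the robot, and variables do not carry over. Pictures are saved under pics/ and viewed, at most 10 in all, crops included, and the job is handed in when it is done.

Besides the shell and the picture viewer there is one more tool, called after "Request:" in YAML: its name, and indented under it one key for each argument. jog_arm: Moves the arm, as the interface text tells. Its arguments: {"type":"object","properties":{"turn":{"type":"array","items":{"type":"array","items":{"type":"number"}}},"delta_pos":{"type":"array","items":{"type":"array","items":{"type":"number"}}},"gripper":{"type":"array","items":{"type":"number"}},"grip_force":{"type":"number"}},"required":["turn","delta_pos","gripper"]}

```bash
mkdir -p pics; python3 - <<'E'
from workcell import read_state, vision
import cv2,numpy as np,json
for n in ("scene","side"):
    cv2.imwrite(f"pics/{n}0.png",cv2.resize(vision.read_camera(n)[:,:,::-1],(800,600),interpolation=cv2.INTER_CUBIC))
    c=vision.calibration(n);print(n,{k:np.round(np.array(v),3).tolist() for k,v in c.items() if not isinstance(v,str)})
    print([k for k in c])
print({k:np.round(np.array(v),3).tolist() for k,v in vision.calibration("wrist").items() if not isinstance(v,str)})
print(read_state())
E
```

```text
scene {'vfov': 57.905, 'cx': 275.725, 'cy': 210.058, 'R': [[-0.154, 0.988, 0.002], [0.843, 0.132, -0.522], [-0.516, -0.079, -0.853]], 't': [0.058, -0.443, 1.158]}
['vfov', 'cx', 'cy', 'R', 't']
side {'vfov': 49.603, 'cx': 279.958, 'cy': 217.155, 'R': [[-0.98, -0.2, 0.024], [-0.142, 0.602, -0.786], [0.142, -0.773, -0.618]], 't': [0.578, 0.139, 1.14]}
['vfov', 'cx', 'cy', 'R', 't']
{'vfov': 70.772, 'cx': 281.759, 'cy': 206.73, 'mount': [[-0.0, -0.95, -0.312, 0.08], [1.0, -0.0, -0.001, -0.001], [0.001, -0.312, 0.95, -0.142], [0.0, 0.0, 0.0, 1.0]]}
{'time': 0.1, 'q': array([-1.21390110e+00,  2.64701269e-01,  1.60524768e+00,  1.75526017e-08,
        1.27368794e+00, -3.68957741e-02]), 'joint_vel': array([-1.37389753e-03,  1.32691959e-04, -2.96658963e-03, -4.29170569e-05,
        1.28533164e-03, -1.66043402e-03]), 'joint_torque': array([ 4.43817598e-04, -5.16708255e+01, -3.68589842e+01, -6.77402249e-05,
        6.25309534e-03,  3.17008823e-05]), 'tool_pos': array([ 0.25876214, -0.62271661,  0.23006518]), 'tcp_rot': array([-3.07891359e+00, -6.14181646e-01,  5.11226445e-04]), 'wrist_force': array([ 0.07669442, -0.25752049, -0.26493976]), 'torque': array([-0.03379619,  0.03805358,  0.04294148]), 'grip_force': 0.0, 'width': 1.0011270418731095}
```

View pics/scene0.png

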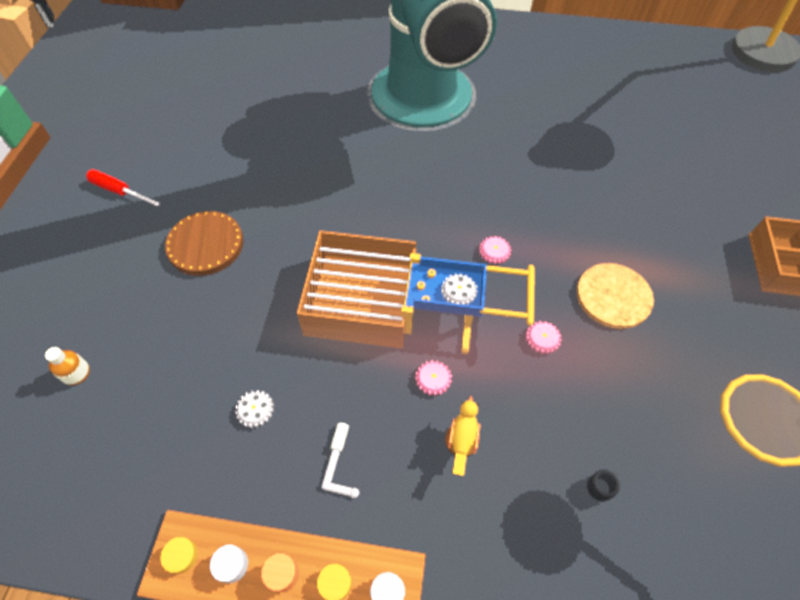

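View pics/side0.png

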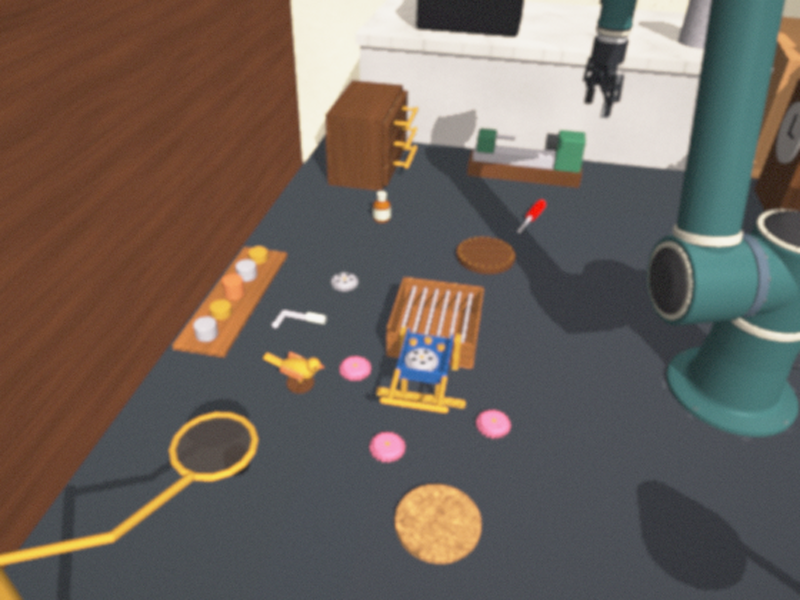

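The scene view shows these candidates:
- **Wheel wanted:** steel wheel in the blue tray at (459,289).
- **Wheel look-alikes:** the spare at (254,408), and pink ones at (495,249), (544,337) and (433,377).
- **Floor:** dark walnut board at (204,242). The cork pad at (615,295) is not it.
- **Handle:** brass bar, from (531,266) to (531,320).

Next is one close crop to check this choice.

```bash
cat > h.py <<'E'
import numpy as np,cv2
from workcell import read_state, vision
from scipy.spatial.transform import Rotation as Ro
def cam(n,st=None):
    c=vision.calibration(n);f=210/np.tan(np.radians(c["vfov"])/2)
    if n=="wrist":
        M=np.array(c["mount"]);R=Ro.from_rotvec(st["tcp_rot"]).as_matrix()
        Rc=R@M[:3,:3];o=R@M[:3,3]+st["tool_pos"]
    else:
        Rc=np.array(c["R"]).T;o=-Rc@np.array(c["t"])
    return f,c["cx"],c["cy"],Rc,o
def ray(C,u,v,z):
    f,cx,cy,R,o=C;d=R@np.array([(u-cx)/f,(v-cy)/f,1]);return o+d*(z-o[2])/d[2]
def proj(C,X):
    f,cx,cy,R,o=C;p=(np.atleast_2d(X)-o)@R;return np.c_[cx+f*p[:,0]/p[:,2],cy+f*p[:,1]/p[:,2]]
E
python3 - <<'E'
import cv2,numpy as np
im=cv2.imread("pics/scene0.png")
from workcell import vision
a=vision.read_camera("scene")[:,:,::-1]; b=vision.read_camera("side")[:,:,::-1]
A=cv2.resize(a[150:250,200:400],(800,400),interpolation=cv2.INTER_CUBIC)   #x4
B=cv2.resize(b[180:300,255:355],(240,200)) 
cv2.imwrite("pics/crop1.png",A)
from h import *
C=cam("scene");s=1.42857
P=lambda u,v,z:np.round(ray(C,u/s,v/s,z),4)
print("handle",P(531,266,.074),P(531,320,.074),"wheel",P(459,289,.072),"floor",P(204,242,.016),"spare",P(254,408,.014))
E
```

```text
handle [0.4737 0.2279 0.074 ] [0.5695 0.2302 0.074 ] wheel [0.5314 0.1226 0.072 ] floor [ 0.4672 -0.315   0.016 ] spare [ 0.7405 -0.146   0.014 ]
```

View pics/crop1.png

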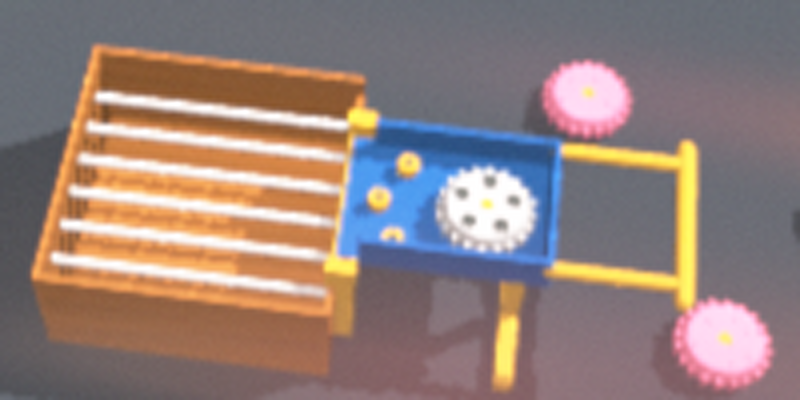

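The crop confirms it: the steel wheel is at (487,207) in the blue tray with three bushes beside it. The handle ends are at (687,143) and (687,302). A pink wheel sits close to the handle's outer end, at (722,343).

```bash
python3 - <<'E'
from h import *
from scipy.optimize import least_squares
C=cam("scene")
q=lambda u,v:(200+u/4,150+v/4)
print("bars",*[np.round(ray(C,*q(*p),.0495)[:2],4) for p in [(100,97),(345,125),(55,258),(325,293)]])
print("handle",*[np.round(ray(C,*q(*p),.074)[:2],4) for p in [(687,145),(686,302)]])
print("pads wheel",np.round(ray(C,*q(487,205),.078)[:2],4),"pink",*[np.round(ray(C,*q(*p),.016)[:2],4) for p in [(588,92),(724,338)]])
# tray end wall top outer corners and lip
print("endwall",*[np.round(ray(C,*q(*p),.082)[:2],4) for p in [(560,145),(548,262)]])
S=cam("side");s=1/1.42857
print("side floor",np.round(ray(S,486*s,252*s,.016)[:2],4),"wheel",np.round(ray(S,421*s,359*s,.078)[:2],4))
print("side handle ends", [np.round(ray(S,u*s,v*s,.074)[:2],4) for u,v in [(382,404),(447,409)]])
# predicted
for hyp in [(.4737,.228),(.5695,.230)]: print(proj(C,[*hyp,.074]), proj(S,[*hyp,.074])/s)
b=vision.read_camera("side")[:,:,::-1]
cv2.imwrite("pics/crop2.png",cv2.resize(b[190:310,240:380],(700,600),interpolation=cv2.INTER_CUBIC))
E
```

```text
bars [ 0.4743 -0.1039] [0.472 0.039] [ 0.5842 -0.1038] [0.583  0.0439]
handle [0.4738 0.228 ] [0.5732 0.2298]
pads wheel [0.5325 0.123 ] pink [0.4006 0.1791] [0.5583 0.2627]
endwall [0.4904 0.1584] [0.5652 0.1572]
side floor [ 0.4595 -0.3153] wheel [0.5299 0.1295]
side handle ends [array([0.5708, 0.2385]), array([0.4723, 0.2267])]
[[371.74196749 186.2120063 ]] [[445.99707231 409.4594418 ]]
[[371.62119467 223.97299033]] [[384.07964526 400.17436177]]
```

View pics/crop2.png

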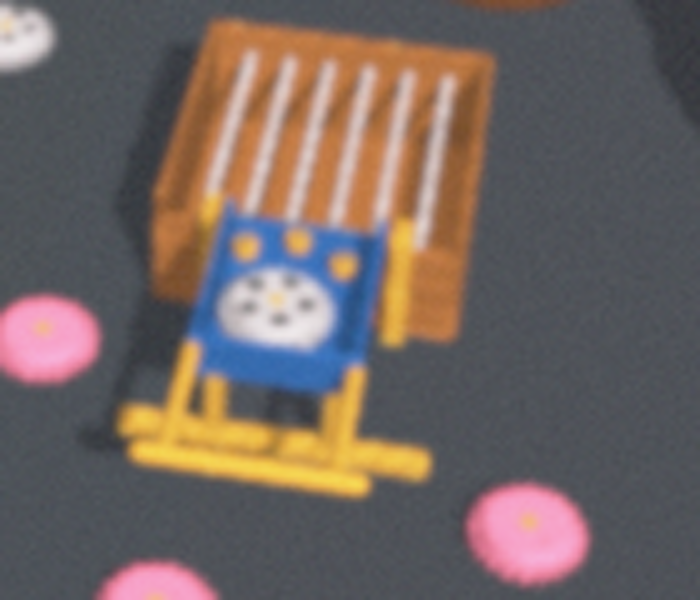

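Both views agree. The handle centre is at about (0.5225, 0.229, 0.074), the yaw is about 0.015 rad, and the hinge is at about (0.525, 0.047). I'll turn the tool to match and move toward the handle.

Request:
jog_arm:
  turn:
    - [0,0,0.095]
    - [0,0,0.095]
    - [0,0,0.095]
    - [0,0,0.094]
    - [0,0,0]
    - [0,0,0]
    - [0,0,0]
    - [0,0,0]
    - [0,0,0]
    - [0,0,0]
    - [0,0,0]
    - [0,0,0]
    - [0,0,0]
    - [0,0,0]
    - [0,0,0]
    - [0,0,0]
    - [0,0,0]
    - [0,0,0]
    - [0,0,0]
    - [0,0,0]
  delta_pos:
    - [0,0,0]
    - [0,0,0]
    - [0,0,0]
    - [0,0,0]
    - [0.02,-0.02,0]
    - [0.02,-0.03,0]
    - [0.02,-0.035,0]
    - [0.02,-0.035,0]
    - [0.02,-0.035,0]
    - [0.02,-0.035,0]
    - [0.02,-0.035,0]
    - [0.02,-0.035,0]
    - [0.02,-0.035,0]
    - [0.02,-0.035,0]
    - [0.02,-0.035,0]
    - [0.02,-0.035,0]
    - [0.02,-0.035,0]
    - [0.01,-0.035,0]
    - [0,-0.035,0]
    - [0,-0.035,0]
  gripper: [0.085,0.085,0.085,0.085,0.085,0.085,0.085,0.085,0.085,0.085,0.085,0.085,0.085,0.085,0.085,0.085,0.085,0.085,0.085,0.085]
  grip_force: 20

```text
time: 1.92
tool_pos: [0.5213, -0.0775, 0.2312]
tcp_rot: [-3.141, -0.024, -0.0]
wrist_force: [0.3, -0.1, -0.1]
width: 0.996
grip_force: 0.0
```

Request:
jog_arm:
  turn:
    - [0,0,0]
    - [0,0,0]
    - [0,0,0]
    - [0,0,0]
    - [0,0,0]
    - [0,0,0]
    - [0,0,0]
    - [0,0,0]
    - [0,0,0]
    - [0,0,0]
    - [0,0,0]
    - [0,0,0]
  delta_pos:
    - [0,-0.03,0]
    - [0,-0.03,0]
    - [0,-0.03,0]
    - [0,-0.03,0]
    - [0,-0.03,0]
    - [0,-0.03,0]
    - [0,-0.03,0.01]
    - [0,-0.03,0.01]
    - [0,-0.03,0.02]
    - [0,-0.02,0.02]
    - [0,0,0]
    - [0,0,0]
  gripper: [0.085,0.085,0.085,0.085,0.085,0.085,0.085,0.085,0.085,0.085,0.085,0.085]

```text
time: 2.92
tool_pos: [0.5152, 0.211, 0.1696]
tcp_rot: [3.14, 0.027, -0.005]
wrist_force: [0.3, -0.3, 0.4]
width: 0.995
grip_force: 0.0
```

```bash
python3 - <<'E'
from h import *
st=read_state();im=vision.read_camera("wrist")[:,:,::-1].copy()
C=cam("wrist",st);print(st["tool_pos"],st["q"])
for X in [(.4745,.2283,.074),(.5705,.2297,.074)]:
    print(proj(C,X)*1.4286)
cv2.imwrite("pics/w1.png",cv2.resize(im,(800,600)))
E
```

```text
[0.51522184 0.21102621 0.16961118] [ 3.44193953e-01  9.14429388e-02  1.92310632e+00 -3.38192943e-04
  1.13079096e+00  1.89782373e+00]
[[374.52062506 359.2371352 ]]
[[371.30099007 202.12509781]]
```

View pics/w1.png

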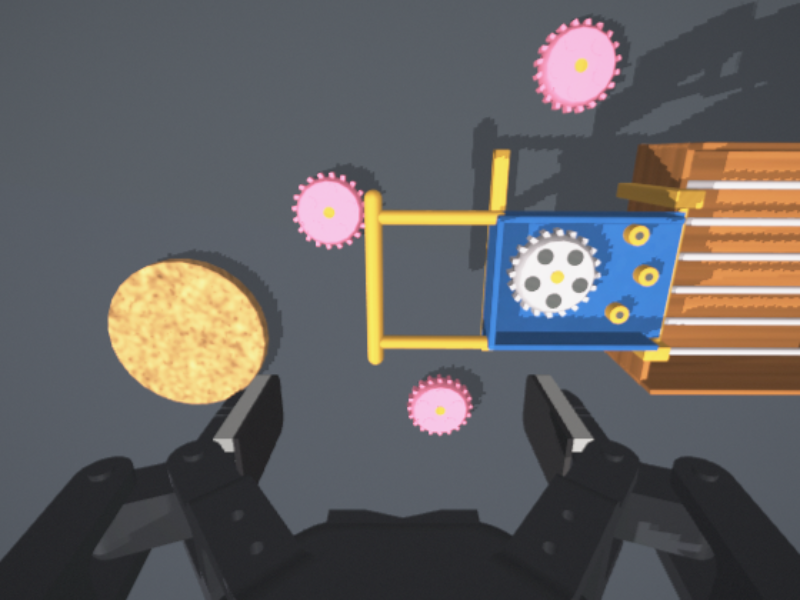

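The wrist view shows the handle at x≈372, from row 195 to row 358, as predicted. The pink wheel beside it lies lower. I'll descend and grip.

Request:
jog_arm:
  turn:
    - [0,0,0]
    - [0,0,0]
    - [0,0,0]
    - [0,0,0]
    - [0,0,0]
    - [0,0,0]
    - [0,0,0]
    - [0,0,0]
    - [0,0,0]
    - [0,0,0]
    - [0,0,0]
    - [0,0,0]
    - [0,0,0]
    - [0,0,0]
    - [0,0,0]
    - [0,0,0]
    - [0,0,0]
    - [0,0,0]
  delta_pos:
    - [0.008,-0.018,0]
    - [0,0,0.02]
    - [0,0,0.025]
    - [0,0,0.025]
    - [0,0,0.025]
    - [0,0,0.0195]
    - [0,0,0]
    - [0,0,0]
    - [0,0,0]
    - [0,0,0]
    - [0,0,0]
    - [0,0,0]
    - [0,0,0]
    - [0,0,0]
    - [0,0,0]
    - [0,0,0]
    - [0,0,0]
    - [0,0,0]
  gripper: [0.085,0.085,0.085,0.085,0.085,0.085,0.085,0.03,0.02,0.0,0.0,0.0,0.0,0.0,0.0,0.0,0.0,0.0]
  grip_force: 30

```text
time: 4.47
tool_pos: [0.5251, 0.228, 0.0578]
tcp_rot: [3.14, 0.024, 0.002]
wrist_force: [-0.2, -4.9, 7.2]
width: 0.102
grip_force: 29.4
```

```bash
python3 -c "
import numpy as np
p=.066+2.36*np.arange(33)/32
y=np.round(.1824*np.cos(p),4);z=np.round(.1824*np.sin(p),4)
print([[0,round(float(a),4),round(float(b),4)] for a,b in zip(-np.diff(y),-np.diff(z))])"
```

```text
[[0, 0.0014, -0.0134], [0, 0.0023, -0.0132], [0, 0.0034, -0.0131], [0, 0.0043, -0.0127], [0, 0.0052, -0.0124], [0, 0.0061, -0.012], [0, 0.007, -0.0115], [0, 0.0078, -0.011], [0, 0.0085, -0.0103], [0, 0.0094, -0.0097], [0, 0.01, -0.009], [0, 0.0106, -0.0082], [0, 0.0113, -0.0074], [0, 0.0117, -0.0065], [0, 0.0122, -0.0057], [0, 0.0126, -0.0048], [0, 0.0129, -0.0038], [0, 0.0131, -0.0028], [0, 0.0133, -0.0019], [0, 0.0135, -0.0009], [0, 0.0134, 0.0001], [0, 0.0134, 0.0011], [0, 0.0133, 0.002], [0, 0.0131, 0.0031], [0, 0.0128, 0.004], [0, 0.0126, 0.0049], [0, 0.0121, 0.0059], [0, 0.0116, 0.0067], [0, 0.0111, 0.0075], [0, 0.0106, 0.0084], [0, 0.0099, 0.0091], [0, 0.0092, 0.0098]]
```

Request:
jog_arm:
  turn:
    - [0,0,0]
    - [0,0,0]
    - [0,0,0]
    - [0,0,0]
    - [0,0,0]
    - [0,0,0]
    - [0,0,0]
    - [0,0,0]
    - [0,0,0]
    - [0,0,0]
    - [0,0,0]
    - [0,0,0]
  delta_pos:
    - [0,0.0014,-0.0134]
    - [0,0.0023,-0.0132]
    - [0,0.0034,-0.0131]
    - [0,0.0043,-0.0127]
    - [0,0.0052,-0.0124]
    - [0,0.0061,-0.012]
    - [0,0.007,-0.0115]
    - [0,0.0078,-0.011]
    - [0,0.0085,-0.0103]
    - [0,0.0094,-0.0097]
    - [0,0,0]
    - [0,0,0]
  gripper: [0,0,0,0,0,0,0,0,0,0,0,0]

```text
time: 5.47
tool_pos: [0.5257, 0.1746, 0.1783]
tcp_rot: [-3.137, -0.021, -0.003]
wrist_force: [-0.1, 7.7, 5.7]
width: 0.101
grip_force: 30.3
```

Request:
jog_arm:
  turn:
    - [0,0,0]
    - [0,0,0]
    - [0,0,0]
    - [0,0,0]
    - [0,0,0]
    - [0,0,0]
    - [0,0,0]
    - [0,0,0]
    - [0,0,0]
    - [0,0,0]
    - [0,0,0]
  delta_pos:
    - [0,0.01,-0.009]
    - [0,0.0106,-0.0082]
    - [0,0.0113,-0.0074]
    - [0,0.0117,-0.0065]
    - [0,0.0122,-0.0057]
    - [0,0.0126,-0.0048]
    - [0,0.0129,-0.0038]
    - [0,0.0131,-0.0028]
    - [0,0.0133,-0.0019]
    - [0,0.0135,-0.0009]
    - [0,0,0]
  gripper: [0,0,0,0,0,0,0,0,0,0,0]

```text
time: 6.38
tool_pos: [0.5273, 0.0504, 0.2291]
tcp_rot: [3.141, 0.021, 0.002]
wrist_force: [-0.5, 1.2, 9.3]
width: 0.102
grip_force: 32.3
```

Request:
jog_arm:
  turn:
    - [0,0,0]
    - [0,0,0]
    - [0,0,0]
    - [0,0,0]
    - [0,0,0]
    - [0,0,0]
    - [0,0,0]
    - [0,0,0]
    - [0,0,0]
    - [0,0,0]
    - [0,0,0]
    - [0,0,0]
    - [0,0,0]
    - [0,0,0]
    - [0,0,0]
    - [0,0,0]
  delta_pos:
    - [0,0.0134,0.0001]
    - [0,0.0134,0.0011]
    - [0,0.0133,0.002]
    - [0,0.0131,0.0031]
    - [0,0.0128,0.004]
    - [0,0.0126,0.0049]
    - [0,0.0121,0.0059]
    - [0,0.0116,0.0067]
    - [0,0.0111,0.0075]
    - [0,0.0106,0.0084]
    - [0,0.0099,0.0091]
    - [0,0.0092,0.0098]
    - [0,0,0]
    - [0,0,0]
    - [0,0,0]
    - [0,0,0]
  gripper: [0,0,0,0,0,0,0,0,0,0,0,0,0,0,0,0]

```text
time: 7.72
tool_pos: [0.5288, -0.0912, 0.1641]
tcp_rot: [3.141, 0.024, -0.002]
wrist_force: [0.7, -1.9, 0.2]
width: 0.104
grip_force: 33.6
```

```bash
python3 - <<'E'
from h import *
a=vision.read_camera("scene")[:,:,::-1]; b=vision.read_camera("side")[:,:,::-1]
A=cv2.resize(a[140:260,190:330],(400,343),interpolation=cv2.INTER_CUBIC);B=cv2.resize(b[180:300,250:390],(400,343),interpolation=cv2.INTER_CUBIC)
cv2.imwrite("pics/tip.png",np.hstack([A,B]))
st=read_state();print(st["tool_pos"],st["q"])
E
```

```text
[ 0.52878239 -0.09099545  0.16432469] [-2.16531317e-01  5.60929480e-02  1.97145431e+00 -5.29349794e-04
  1.11479815e+00  1.33927711e+00]
```

View pics/tip.png

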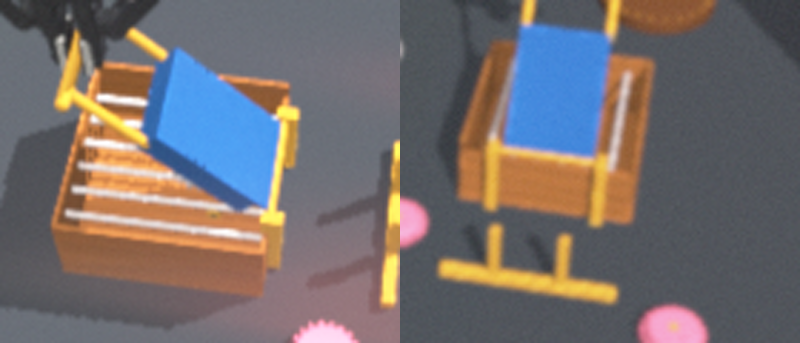

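The tray is tipped past upright, with both views showing its underside over the grate. I'll swing it back down along the same arc.

Request:
jog_arm:
  turn:
    - [0,0,0]
    - [0,0,0]
    - [0,0,0]
    - [0,0,0]
    - [0,0,0]
    - [0,0,0]
    - [0,0,0]
    - [0,0,0]
    - [0,0,0]
    - [0,0,0]
    - [0,0,0]
    - [0,0,0]
    - [0,0,0]
    - [0,0,0]
    - [0,0,0]
    - [0,0,0]
  delta_pos:
    - [0,-0.0092,-0.0098]
    - [0,-0.0099,-0.0091]
    - [0,-0.0106,-0.0084]
    - [0,-0.0111,-0.0075]
    - [0,-0.0116,-0.0067]
    - [0,-0.0121,-0.0059]
    - [0,-0.0126,-0.0049]
    - [0,-0.0128,-0.004]
    - [0,-0.0131,-0.0031]
    - [0,-0.0133,-0.002]
    - [0,-0.0134,-0.0011]
    - [0,-0.0134,-0.0001]
    - [0,-0.0135,0.0009]
    - [0,-0.0133,0.0019]
    - [0,-0.0131,0.0028]
    - [0,-0.0129,0.0038]
  gripper: [0,0,0,0,0,0,0,0,0,0,0,0,0,0,0,0]

```text
time: 9.15
tool_pos: [0.5263, 0.1069, 0.2175]
tcp_rot: [-3.141, -0.024, -0.001]
wrist_force: [1.9, -2.2, -0.6]
width: 0.101
grip_force: 32.2
```

Request:
jog_arm:
  turn:
    - [0,0,0]
    - [0,0,0]
    - [0,0,0]
    - [0,0,0]
    - [0,0,0]
    - [0,0,0]
    - [0,0,0]
    - [0,0,0]
    - [0,0,0]
    - [0,0,0]
    - [0,0,0]
    - [0,0,0]
    - [0,0,0]
    - [0,0,0]
    - [0,0,0]
    - [0,0,0]
    - [0,0,0]
    - [0,0,0]
  delta_pos:
    - [0,-0.0126,0.0048]
    - [0,-0.0122,0.0057]
    - [0,-0.0117,0.0065]
    - [0,-0.0113,0.0074]
    - [0,-0.0106,0.0082]
    - [0,-0.01,0.009]
    - [0,-0.0094,0.0097]
    - [0,-0.0085,0.0103]
    - [0,-0.0078,0.011]
    - [0,-0.007,0.0115]
    - [0,-0.0061,0.012]
    - [0,-0.0052,0.0124]
    - [0,-0.0043,0.0127]
    - [0,-0.0034,0.0131]
    - [0,-0.0023,0.0132]
    - [0,-0.0014,0.0134]
    - [0,0,0]
    - [0,0,0]
  gripper: [0,0,0,0,0,0,0,0,0,0,0,0,0,0,0,0,0,0]

```text
time: 10.65
tool_pos: [0.5249, 0.2279, 0.0563]
tcp_rot: [3.14, 0.023, 0.0]
wrist_force: [2.6, -4.1, 0.9]
width: 0.102
grip_force: 33.4
```

Request:
jog_arm:
  turn:
    - [0,0,0]
    - [0,0,0]
    - [0,0,0]
    - [0,0,0]
    - [0,0,0]
    - [0,0,0]
    - [0,0,0]
    - [0,0,0]
    - [0,0,0]
    - [0,0,0]
    - [0,0,0]
    - [0,0,0]
    - [0,0,0]
    - [0,0,0]
    - [0,0,0]
    - [0,0,0]
    - [0,0,0]
  delta_pos:
    - [0,0,0]
    - [0,0,0]
    - [0,0,0]
    - [0,0,0]
    - [0,0,-0.025]
    - [0,0,-0.025]
    - [0,0,-0.025]
    - [0,0,-0.025]
    - [0,0,-0.025]
    - [0,0.015,-0.025]
    - [0,0.03,0]
    - [0,0.03,0]
    - [0,0.03,0]
    - [0,0.03,0]
    - [0,0.03,0]
    - [0,0.03,0]
    - [0,0.03,0]
  gripper: [0.085,0.085,0.085,0.085,0.085,0.085,0.085,0.085,0.085,0.085,0.085,0.085,0.085,0.085,0.085,0.085,0.085]

```text
time: 12.07
tool_pos: [0.5272, 0.0027, 0.2066]
tcp_rot: [-3.141, -0.024, 0.0]
wrist_force: [0.6, 0.7, -0.2]
width: 0.999
grip_force: 0.0
```

Request:
jog_arm:
  turn:
    - [0,0,-0.12]
    - [0,0,-0.12]
    - [0,0,-0.12]
    - [0,0,-0.12]
    - [0,0,-0.12]
    - [0,0,-0.12]
    - [0,0,-0.12]
    - [0,0,-0.12]
    - [0,0,-0.12]
    - [0,0,-0.12]
    - [0,0,-0.12]
    - [0,0,-0.12]
    - [0,0,-0.12]
    - [0,0,0]
    - [0,0,0]
  delta_pos:
    - [0,0,0]
    - [0,0,0]
    - [0,0,0]
    - [0,0,0]
    - [0,0,0]
    - [0,0,0]
    - [0,0,0]
    - [0,0,0]
    - [0,0,0]
    - [0,0,0]
    - [0,0,0]
    - [0,0,0]
    - [0,0,0]
    - [0,0,0]
    - [0,0,0]
  gripper: [0.085,0.085,0.085,0.085,0.085,0.085,0.085,0.085,0.085,0.085,0.085,0.085,0.085,0.085,0.085]

```text
time: 13.32
tool_pos: [0.5275, 0.004, 0.2066]
tcp_rot: [-2.22, -2.222, 0.0]
wrist_force: [0.3, 0.6, -0.4]
width: 1.001
grip_force: 0.0
```

```bash
python3 - <<'E'
from h import *
st=read_state();im=vision.read_camera("wrist")[:,:,::-1].copy()
print(st["tool_pos"],st["q"],st["tcp_rot"],st["time"])
cv2.imwrite("pics/w2.png",cv2.resize(im,(800,600)))
np.save("st.npy",st,allow_pickle=True)
E
```

```text
[0.52747311 0.00396214 0.20656388] [-3.99152923e-02  2.07278522e-03  1.94533681e+00  3.32829045e-04
  1.19467108e+00 -4.08838207e-02] [-2.22009949e+00 -2.22197893e+00  1.62281594e-04] 13.3167
```

View pics/w2.png

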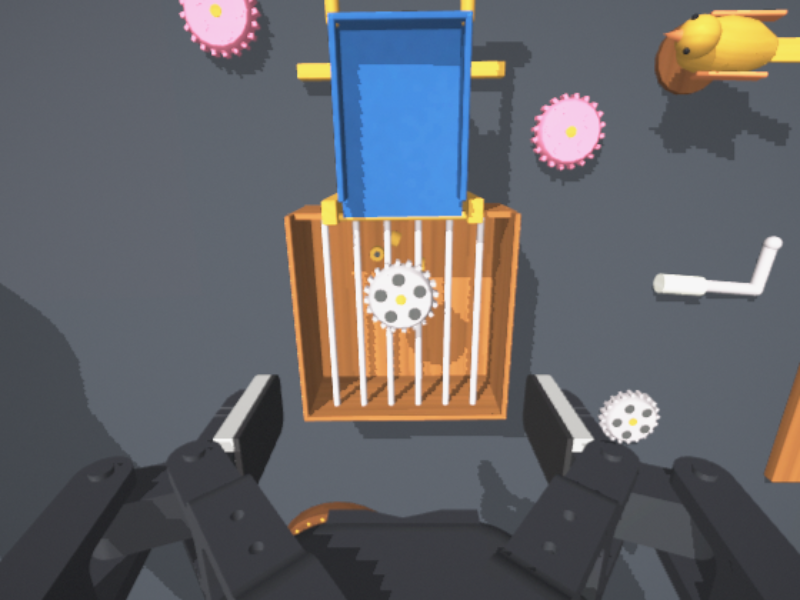

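The wheel lies flat on the bars at (401,300). The tray is level and empty, and three brass bushes are visible inside the box near (377,255), (396,240) and (423,262).

```bash
python3 - <<'E'
from h import *
st=np.load("st.npy",allow_pickle=True).item();C=cam("wrist",st);s=.7
R=Ro.from_rotvec(st["tcp_rot"]).as_matrix();print(np.round(R,3).tolist())
print(ray(C,401*s,298*s,.067))
T=np.array([*ray(C,401*s,298*s,.067)[:2],.12]);print("tool delta",R.T@(T-st["tool_pos"]))
for u,v in [(377,255),(396,240),(423,262)]: print(ray(C,u*s,v*s,.012),ray(C,u*s,v*s,.056))
E
```

```text
[[-0.001, 1.0, -0.0], [1.0, 0.001, 0.0], [0.0, -0.0, -1.0]]
[ 0.52594166 -0.00951875  0.067     ]
tool delta [-0.01350808 -0.00150175  0.08656017]
[0.50621429 0.00891742 0.012     ] [0.50896584 0.01879669 0.056     ]
[0.52169972 0.02122094 0.012     ] [0.52242485 0.02949017 0.056     ]
[0.54366741 0.00311542 0.012     ] [0.54151783 0.01375393 0.056     ]
```

Request:
jog_arm:
  turn:
    - [0,0,0]
    - [0,0,0]
    - [0,0,0]
    - [0,0,0]
    - [0,0,0]
    - [0,0,0]
    - [0,0,0]
    - [0,0,0]
    - [0,0,0]
  delta_pos:
    - [-0.0135,-0.0015,0]
    - [0,0,0.025]
    - [0,0,0.03]
    - [0,0,0.03]
    - [0,0,0.03]
    - [0,0,0.02]
    - [0,0,0.014]
    - [0,0,0.0075]
    - [0,0,0]
  gripper: [0.085,0.085,0.085,0.085,0.085,0.085,0.085,0.085,0.085]

```text
time: 14.12
tool_pos: [0.5246, -0.0096, 0.0483]
tcp_rot: [-2.217, -2.222, 0.004]
wrist_force: [-0.1, -0.6, 0.3]
width: 1.001
grip_force: 0.0
```

Request:
jog_arm:
  turn:
    - [0,0,0]
    - [0,0,0]
    - [0,0,0]
    - [0,0,0]
    - [0,0,0]
    - [0,0,0]
    - [0,0,0]
    - [0,0,0]
    - [0,0,0]
  delta_pos:
    - [0,0,0]
    - [0,0,0]
    - [0,0,0]
    - [0,0,0]
    - [0,0,0]
    - [0,0,0]
    - [0,0,0]
    - [0,0,0]
    - [0,0,0]
  gripper: [0.07,0.06,0.045,0.045,0.045,0.045,0.045,0.045,0.045]
  grip_force: 40

```text
time: 14.87
tool_pos: [0.5278, -0.0099, 0.0523]
tcp_rot: [2.216, 2.224, 0.003]
wrist_force: [-1.5, 0.3, 6.8]
width: 0.585
grip_force: 41.4
```

Request:
jog_arm:
  turn:
    - [0,0,0]
    - [0,0,0]
    - [0,0,0]
    - [0,0,0]
    - [0,0,0]
    - [0,0,0]
    - [0,0,0]
    - [0,0,0]
    - [0,0,0]
    - [0,0,0]
    - [0,0,0]
  delta_pos:
    - [0,0,-0.005]
    - [0,0,-0.01]
    - [0,0,-0.02]
    - [0,0,-0.025]
    - [0,0,-0.025]
    - [0,0,-0.025]
    - [-0.03,0,-0.01]
    - [-0.03,0,0]
    - [-0.03,0,0]
    - [0,0,0]
    - [0,0,0]
  gripper: [0.045,0.045,0.045,0.045,0.045,0.045,0.045,0.045,0.045,0.045,0.045]

```text
time: 15.78
tool_pos: [0.5266, -0.101, 0.171]
tcp_rot: [2.22, 2.222, 0.001]
wrist_force: [-0.4, 0.0, -1.0]
width: 0.585
grip_force: 41.9
```

```bash
python3 - <<'E'
from h import *
st=read_state();im=vision.read_camera("wrist")[:,:,::-1].copy()
print(st["tool_pos"],st["tcp_rot"],st["time"],st["width"])
cv2.imwrite("pics/w3.png",cv2.resize(im,(800,600)))
np.save("st.npy",st,allow_pickle=True)
E
```

```text
[ 0.52660124 -0.10100709  0.17101498] [2.22004109e+00 2.22220285e+00 8.57085008e-04] 15.7833 0.584644383462102
```

View pics/w3.png

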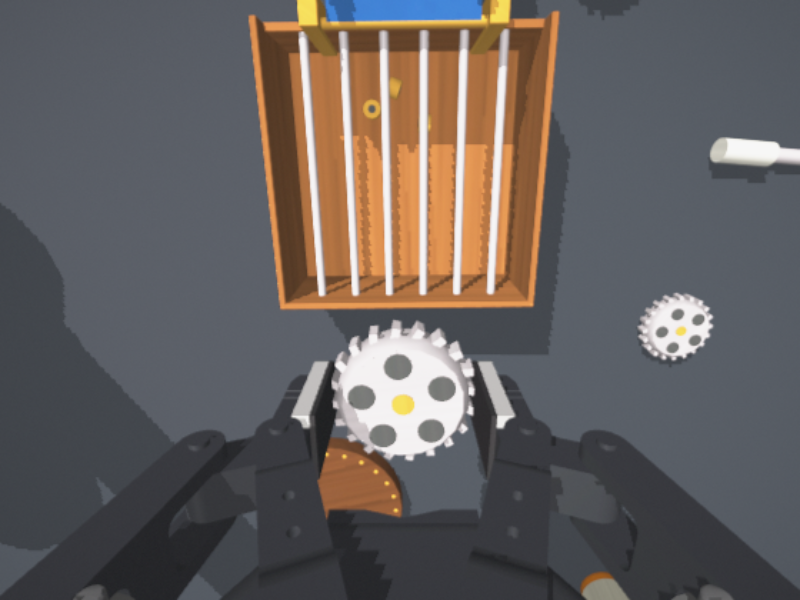

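The wheel is held level at (403,404), and the bushes show inside the box below the bars. I'll carry the wheel to the walnut board at about (0.463, -0.315).

Request:
jog_arm:
  turn:
    - [0,0,0]
    - [0,0,0]
    - [0,0,0]
    - [0,0,0]
    - [0,0,0]
    - [0,0,0]
    - [0,0,0]
    - [0,0,0]
    - [0,0,0]
    - [0,0,0]
    - [0,0,0]
    - [0,0,0]
    - [0,0,0]
    - [0,0,0]
    - [0,0,0]
    - [0,0,0]
  delta_pos:
    - [-0.01,-0.003,0]
    - [-0.02,-0.006,0]
    - [-0.027,-0.008,0]
    - [-0.027,-0.008,0]
    - [-0.027,-0.008,0]
    - [-0.027,-0.008,0]
    - [-0.027,-0.008,0]
    - [-0.025,-0.008,0]
    - [-0.024,-0.0065,0]
    - [0,0,0.02]
    - [0,0,0.03]
    - [0,0,0.03]
    - [0,0,0.025]
    - [0,0,0.02]
    - [0,0,0.01]
    - [0,0,0]
  gripper: [0.045,0.045,0.045,0.045,0.045,0.045,0.045,0.045,0.045,0.045,0.045,0.045,0.045,0.045,0.045,0.045]

```text
time: 17.17
tool_pos: [0.462, -0.3119, 0.0323]
tcp_rot: [-2.211, -2.223, 0.001]
wrist_force: [-0.4, 0.8, -1.2]
width: 0.581
grip_force: 41.9
```

```bash
python3 - <<'E'
from h import *
st=read_state();print(st["tool_pos"],st["tcp_rot"],st["width"])
s=vision.read_camera("scene")[:,:,::-1];w=vision.read_camera("wrist")[:,:,::-1]
cv2.imwrite("pics/p4.png",np.hstack([cv2.resize(s[130:220,90:210],(400,300),interpolation=cv2.INTER_CUBIC),cv2.resize(w,(400,300))]))
E
```

```text
[ 0.46195561 -0.31192462  0.03232404] [-2.21145397e+00 -2.22279438e+00  1.36236999e-03] 0.5813674064463806
```

View pics/p4.png

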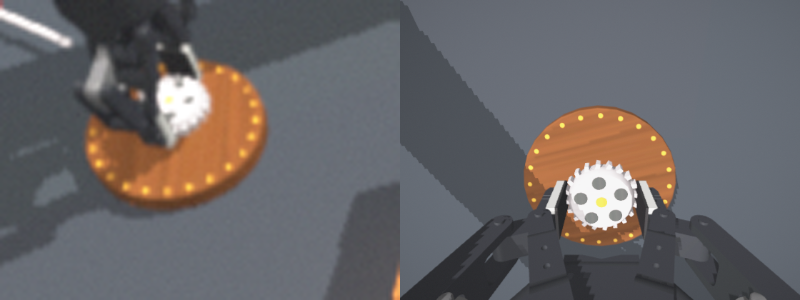

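The wheel hangs over the board with its centre at (601,202). The board's outline is centred near (600,176) in the right panel, so I'll compute the offset.

```bash
python3 - <<'E'
from h import *
C=cam("wrist",read_state())
print(ray(C,200*1.4,176*1.4,.012),ray(C,201*1.4,202*1.4,.048), ray(C,200*1.4,106*1.4,.016),ray(C,198*1.4,245*1.4,.016))
E
```

```text
[ 0.46297509 -0.31320645  0.012     ] [ 0.46390869 -0.31595769  0.048     ] [ 0.46283839 -0.25310577  0.016     ] [ 0.46129438 -0.38317432  0.016     ]
```

It's centred. I'll lower it, release, and back away.

Request:
jog_arm:
  turn:
    - [0,0,0]
    - [0,0,0]
    - [0,0,0]
    - [0,0,0]
  delta_pos:
    - [0,0,0.008]
    - [0,0,0.005]
    - [0,0,0.002]
    - [0,0,0]
  gripper: [0.045,0.045,0.045,0.045]

```text
time: 17.6
tool_pos: [0.4638, -0.3139, 0.0202]
tcp_rot: [-2.217, -2.226, 0.0]
wrist_force: [-0.4, -0.3, -1.2]
width: 0.583
grip_force: 41.9
```

Request:
jog_arm:
  turn:
    - [0,0,0]
    - [0,0,0]
    - [0,0,0]
  delta_pos:
    - [0,0,0.002]
    - [0,0,0]
    - [0,0,0]
  gripper: [0.045,0.045,0.045]

```text
time: 17.85
tool_pos: [0.464, -0.3141, 0.0184]
tcp_rot: [2.217, 2.226, -0.0]
wrist_force: [-0.3, -0.1, -0.6]
width: 0.583
grip_force: 41.9
```

Request:
jog_arm:
  turn:
    - [0,0,0]
    - [0,0,0]
    - [0,0,0]
  delta_pos:
    - [0,0,0.0015]
    - [0,0,0.0005]
    - [0,0,0]
  gripper: [0.045,0.045,0.045]

```text
time: 18.1
tool_pos: [0.4639, -0.314, 0.0162]
tcp_rot: [-2.217, -2.226, 0.0]
wrist_force: [-0.1, -0.6, -1.7]
width: 0.585
grip_force: 41.9
```

Request:
jog_arm:
  turn:
    - [0,0,0]
    - [0,0,0]
    - [0,0,0]
    - [0,0,0]
    - [0,0,0]
    - [0,0,0]
    - [0,0,0]
    - [0,0,0]
    - [0,0,0]
    - [0,0,0]
    - [0,0,0]
    - [0,0,0]
    - [0,0,0]
    - [0,0,0]
  delta_pos:
    - [0,0,0]
    - [0,0,0]
    - [0,0,0]
    - [0,0,0]
    - [0,0,0]
    - [0,0,0]
    - [0,0,-0.02]
    - [0,0,-0.03]
    - [0,0,-0.03]
    - [0,0,-0.03]
    - [0,0,-0.03]
    - [0,0,-0.02]
    - [0,0,0]
    - [0,0,0]
  gripper: [0.055,0.065,0.085,0.085,0.085,0.085,0.085,0.085,0.085,0.085,0.085,0.085,0.085,0.085]

```text
time: 19.27
tool_pos: [0.465, -0.3148, 0.1781]
tcp_rot: [2.214, 2.223, 0.001]
wrist_force: [-0.4, -0.3, -1.5]
width: 0.996
grip_force: 0.0
```

```bash
python3 - <<'E'
from h import *
s=vision.read_camera("side")[:,:,::-1];w=vision.read_camera("wrist")[:,:,::-1]
cv2.imwrite("pics/p5.png",np.hstack([cv2.resize(s[150:300,240:400],(400,375),interpolation=cv2.INTER_CUBIC),cv2.copyMakeBorder(cv2.resize(w,(400,300)),0,75,0,0,0)]))
E
```

```text
(no output)
```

View pics/p5.png

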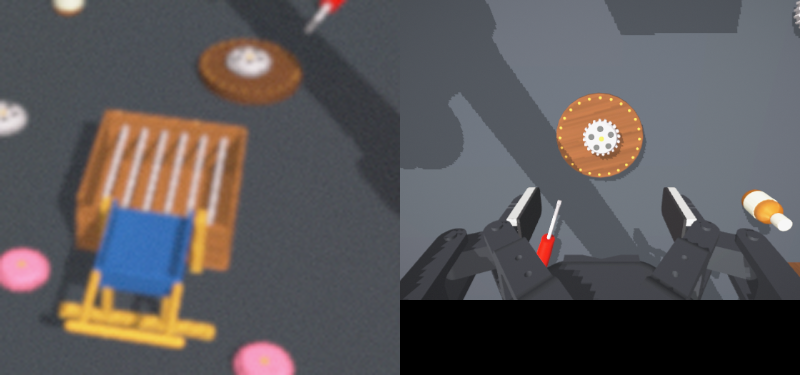

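The wheel lies flat in the middle of the walnut board, at (601,138) on a board centred at (600,136). The tray is level and the gripper is clear, so I'm handing in.

```bash
python3 -c "
from workcell import ticket
print(ticket.finish_job())"
```

```text
the job is handed in; nothing more can be done
None
```

I handed the job in at about 19 s of the 64 s allowed: the last pictures show the wheel flat at the centre of the walnut floor, the three bushes in the box under the grate and the tray back level; the spare wheel and the nightingale were never touched, and the hand-in gave no verdict.

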